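Slide the sample tin along its fence to the code reader

ROBOT

A 7-joint arm with a two-finger parallel gripper is mounted at the origin on a cart in front of the work surface, level with it; the furniture and walls round the work are solid. World frame = base frame: x ahead of the robot, y to its left, z up, the work surface at z = 0. Lengths are in m, angles in rad, forces in N, time in s.
With the tool pointing down it reaches from about 0.425 to 1.025 m from the base axis. Payload 3.6 kg.
Tool frame: the origin (TCP) lies midway between the tips of the shut fingers; the grasp point (between the pads) lies 19 mm behind it (env.grasp_offset is the distance from the TCP to the grasp point, in m); z points along the fingers, y is the line along which they close (so a half turn about z gives the same grasp; the last joint's range is limited). The gripper opens to 85 mm and grips with 20 to 120 N. Pads are 22 mm wide; open, the fingers measure 114 mm over their backs; the gripper's body (76 mm by 85 mm) begins 54 mm behind the grasp point. The pads swing forward as they close: fully open they stand 13 mm farther back than shut.
Start: joints at [1.099, 0.591, 0.048, 1.609, -0.033, 0.943, -0.034], TCP at [0.267, -0.674, 0.231] pointing down, gripper open.
Joint ranges: [-2.69, 2.69], [-0.47, 2.24], [-1.27, 1.36], [0.19, 2.51], [-1.53, 4.68], [0.08, 2.07], [-3.09, 3.09]. Speed limits (rad/s): [2.57, 2.57, 3.14, 3.14, 3.14, 3.14, 3.14].

INTERFACE

Orientations are given as [roll, pitch, yaw] about the fixed x, y, z axes, in that order (R = Rz(yaw) Ry(pitch) Rx(roll)).
In Python, from bench import env, vision, readout gives the robot as it stands (env), with the cameras (vision) and the readings (readout).
- The arm moves only by the tool hand_motion, called after "Emit:" as a command line: name --pt "numbers of a row" for each row, then --argument value for the rest. Schema: {"type":"object","properties":{"moves":{"type":"array","items":{"type":"object","properties":{"trans":{"type":"array","items":{"type":"number"},"minItems":3,"maxItems":3},"r":{"type":"array","items":{"type":"number"},"minItems":3,"maxItems":3}},"additionalProperties":false},"minItems":1,"maxItems":10},"jaw":{"type":"number"},"only":{"type":"string"},"quiet":{"type":"boolean"},"lines":{"type":"string"}},"required":["moves"],"additionalProperties":false}. moves is a list of rows, 1 to 10 of them, each an object with the fields trans (a list: dx, dy, dz in shares of 50 cm (1.0 is 50 cm)), r (a list: a rotation vector rx, ry, rz in fractions of the full range, 1 being 2 rad); a field left out counts as zero; each row is the pose to reach, as a shift and turn from the pose commanded when the call began, along the tool's axes at that moment; what a row does not reach only later rows make up. A row lasts 1/12 s, in which the tool goes at most 0.0417 m and 0.125 rad, less where a joint would pass 70% of its speed; a pose out of reach is approached as far as the arm can. jaw is the finger opening in m, set as the call begins (left out keeps the last). The fingers move at their own pace and stop on an object; the grip force is fixed at half the most. Time passes only in rows, so rows that do not move let the fingers close. The tool returns the time, the measured TCP pose, the force, the opening and the grip force at its end. only (a regular expression) keeps the lines of the reply that match it, lines (a string "A,B") keeps lines A to B, and quiet returns only ok. A shift or turn number past 1, either way, is cut back to 1. Input that does not fit is refused with a message, and nothing moves.
- readout.state(): the state, without advancing time (a new reading comes with each control period).
- vision.grab_frame(name): name is "scene" or "top"; returns a dict with "image" (420x560x3 uint8, red, green, blue), "K" (3x3 intrinsics, pixels), "dist" ([k1, k2, p1, p2, k3] as OpenCV has them; the pictures are not rectified), "R" (3x3) and "t" (3): a world point X has camera coordinates R X + t. Camera axes: x right, y down, z forward; pixel columns grow to the right and rows downward; lengths in m; the calibration is good to about 2 mm. A picture is of the moment at which its call begins. There is no depth.
- env.job_done(): hands the job in; it is judged then, once.
The state is a dict: "t": time; "qpos": joint angles; "qd": joint speeds; "tau": joint torques, N m; "position": TCP position; "eef_rot": TCP orientation; "contact_force": force on the tool from outside, world axes, zero at the start; "ft_torque": the same for the moment, N m; "width": finger opening in m; "gripper_force": force on a finger pad.
Only numpy, scipy, OpenCV 4.12 (cv2) and the standard library are available. Lean on these libraries where they do the work, as an engineer would, in place of code of your own. Each camera call takes 0.05 s, during which the arm holds its last target. There are 200 camera calls.

TASK

Push the round lidded metal tin along the aluminium fence, away from you, until it stands in the marked circle against the end bar in front of the code reader. Slide it smoothly on the base, keeping it close to the fence all the way; do not lift, tip or flick it, and leave the glass dish in the other lane where it is.

Things in the scene. Friction and masses are not known exactly. Their poses are not given: they have to be found in the camera images.
- slide: Fixed white base plate 360 x 170 x 6 mm (x, y, z); origin: centre of its underside, on the worktop. x points along the lanes to the readers, away from the robot (turned up to 0.28 rad either way), y left, z up. An aluminium fence, 8 mm thick, stands on the line y = 0 from x = -180 to +150 mm, its top 30 mm above the worktop; a lane on each side of it, open outward.
- slide_end (a point): Point where the fence meets the face of the aluminium end bar: x = 148, y = 0, z = 6 mm in the slide's frame, same axes. The bar crosses both lanes, 160 mm wide, top 24 mm above this point, reader heads to 34 mm. A blue ring marks each lane's bay, centred 29 mm before the bar and 33 mm left or right of the fence's middle: a tin there touches bar and fence.
- sample_tin: Round grey metal tin with a closed lid that is fixed on it, 58 mm in diameter, 22 mm high, about 50 g, loose, standing on the base plate. Origin: centre of its underside; z is up. It starts in one of the two lanes (left or right of the fence), 4 to 8 mm clear of the fence and 125 to 180 mm short of its bay. Rubbing along the fence can take a push of up to about 8 N.
- petri_dish: Open clear glass dish, 60 mm in diameter, 14 mm high, loose, standing in the other lane beside the fence. Origin: centre of its underside; z is up. A bystander.

How it is judged:
At the end, for the whole second after the job is handed in: The tin stands flat and at rest on the base, less than 14 mm short of the end bar and less than 12 mm from the fence; the glass dish is within 15 mm of where it started (x of sample_tin in the frame of slide above 0.105 m and y of sample_tin in the frame of slide between -0.045 and 0.045 m and z of sample_tin in the frame of slide below 0.01 m and angle between sample_tin's own z axis and vertical below 0.12 rad and linear speed of sample_tin below 0.02 m/s and distance of petri_dish from where it was at the start of the episode below 0.015 m); the robot touches nothing.
It fails at once if the tin is lifted more than 15 mm off the base (z of sample_tin in the frame of slide above 0.021 m).
It fails at once if the tin is tipped by more than 0.35 rad (20 degrees) (angle between sample_tin's own z axis and vertical above 0.35 rad).
It fails at once if the tin strays more than 22 mm from the fence (y of sample_tin in the frame of slide above 0.055 m or y of sample_tin in the frame of slide below -0.055 m).
It fails at once if the tin is flicked faster than 0.6 m/s (linear speed of sample_tin above 0.6 m/s).
It fails at once if the glass dish is moved by more than 15 mm (distance of petri_dish from where it was at the start of the episode above 0.015 m).
It also fails if it takes over 32 s, if anything falls off the work surface, if the arm or the gripper's body presses on something with over 40 N, if the wrist force passes 120 N, or if a joint passes its speed limit or range.

## Working session

There is one attempt and no reset: what is moved stays moved. The work goes in short steps, Python scripts to look and compute and a tool call to move; the robot and the scene stay as the last step left them, time stands still between calls to the robot, and variables do not carry over. Pictures are saved under pics/ and viewed, at most 10 in all, crops included, and the job is handed in when it is done.

```bash
ls; mkdir -p pics
```

Run:
```python
from bench import env, vision, readout
import cv2,numpy as np
for n in("scene","top"):
    f=vision.grab_frame(n); cv2.imwrite(f"pics/{n}0.png",f["image"][:,:,::-1])
    np.savez(f"{n}0.npz",**f); print(n,f["K"].round(1).tolist(),np.round(f["dist"],3),(-f["R"].T@f["t"]).round(3))
s=readout.state();print(s["t"],s["position"],s["eef_rot"])
```

```text
bench.py
pics
scene [[463.7, 0.0, 276.4], [0.0, 463.7, 202.5], [0.0, 0.0, 1.0]] [-0.114  0.     0.     0.     0.   ] [-0.091 -0.376  0.431]
top [[508.2, 0.0, 277.0], [0.0, 508.2, 207.7], [0.0, 0.0, 1.0]] [-0.015  0.     0.     0.     0.   ] [ 0.492 -0.061  0.907]
0.1 [ 0.2671492  -0.6732029   0.23026215] [-3.13961213e+00  1.14359141e-04  3.77826470e-01]
```

View pics/top0.png

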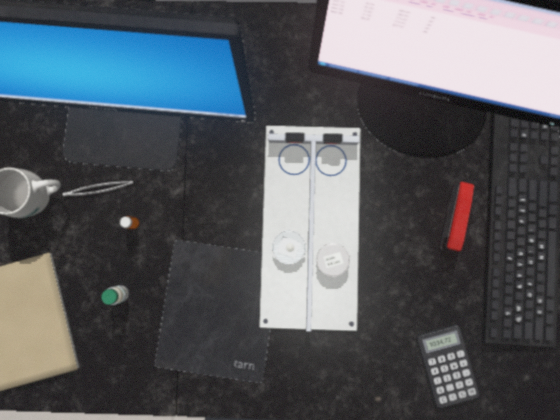

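View pics/scene0.png

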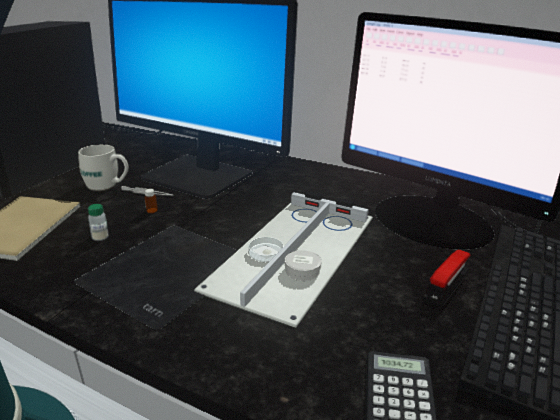

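The top view shows the tin in the right lane near pixel (333,261), the dish in the left lane near (289,249), and the plate corners near (266,126), (359,127), (356,330) and (260,328). I'll refine these with an enlarged crop.

Run:
```python
import cv2,numpy as np
im=np.load("top0.npz")["image"][115:340,240:380]
cv2.imwrite("pics/crop0.png",cv2.resize(im[:,:,::-1],None,fx=2.65,fy=2.65,interpolation=cv2.INTER_CUBIC))
im=np.load("scene0.npz")["image"][185:335,185:385]
cv2.imwrite("pics/crop1.png",cv2.resize(im[:,:,::-1],None,fx=4,fy=4,interpolation=cv2.INTER_CUBIC))
```

```text
(no output)
```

View pics/crop0.png

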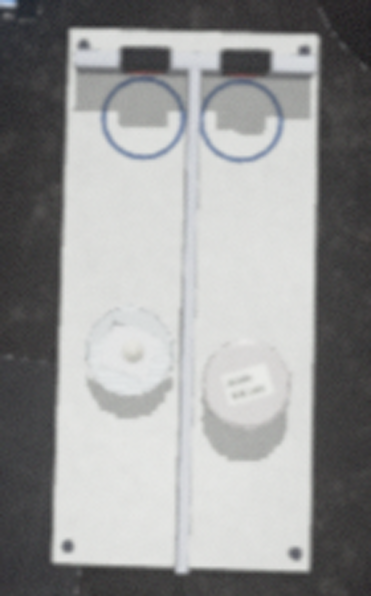

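View pics/crop1.png

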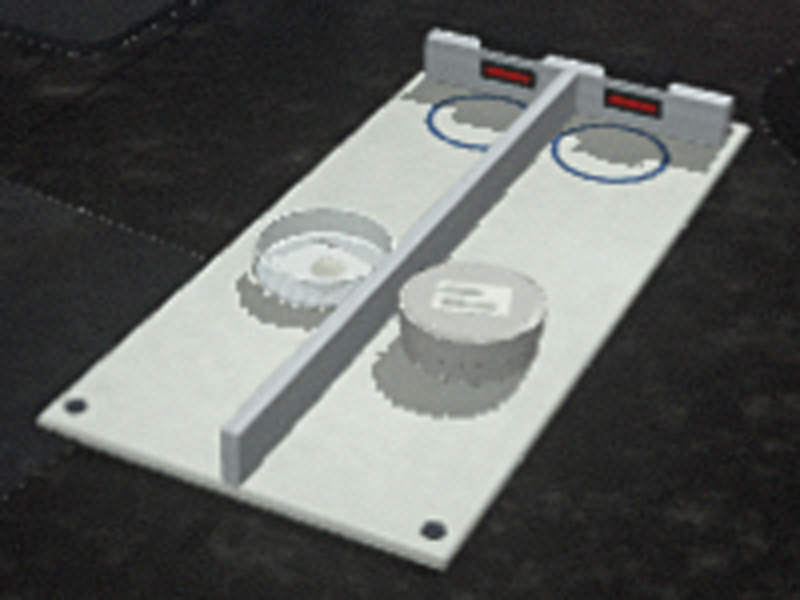

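The crops put the tin's lid at (246,383) in crop0 and (473,302) in crop1, with the plate corners and rings sharp. Next I fit the slide pose from both views.

Create h.py:
```python
import cv2,numpy as np
from scipy.optimize import least_squares
def proj(f,X):
    return cv2.projectPoints(np.array(X,float).reshape(-1,3),cv2.Rodrigues(f["R"])[0],f["t"],f["K"],f["dist"])[0][:,0]
def ray(f,uv,z):
    n=cv2.undistortPoints(np.array([[uv]],float),f["K"],f["dist"])[0,0]
    d=f["R"].T@np.array([n[0],n[1],1]); c=-f["R"].T@f["t"]; return c+d*(z-c[2])/d[2]
def full(p,s,o): return (np.array(p,float)+.5)/s-.5+np.array(o)
def S(p,L):
    c,s=np.cos(p[2]),np.sin(p[2]); L=np.array(L,float)
    return np.c_[p[0]+c*L[:,0]-s*L[:,1],p[1]+s*L[:,0]+c*L[:,1],L[:,2]]
```

Run:
```python
from h import *
T=dict(np.load("top0.npz"));C=dict(np.load("scene0.npz"))
co=[(.18,.085,.006),(.18,-.085,.006),(-.18,-.085,.006),(-.18,.085,.006)]
rg=[(.119,.033,.006),(.119,-.033,.006)]
tp=full([(69,28),(318,36),(311,571),(53,562),(143,118),(241,120)],2.65,(240,115))
sp=full([(748,127),(443,567),(38,422),(611,153)],4,(185,185))
r=lambda p:np.r_[proj(T,S(p,co+rg))-tp, proj(C,S(p,co[1:]+rg[1:]))-sp].ravel()
q=least_squares(r,[.5,-.1,0]);print(q.x,r(q.x).round(1))
p=q.x;np.save("slide.npy",p)
def inv(X): 
    c,s=np.cos(p[2]),np.sin(p[2]);d=X[:2]-p[:2];return np.array([c*d[0]+s*d[1],-s*d[0]+c*d[1]])
for f,uv in((T,full((246,383),2.65,(240,115))),(C,full((473,302),4,(185,185)))):
    X=ray(f,uv,.028);print("tin",X,inv(X))
X=ray(T,full((129,351),2.65,(240,115)),.02);print("dish",X,inv(X))
```

```text
[ 0.53882598 -0.10464062 -0.00496527] [-0.   0.3  0.4 -0.4 -0.1  1.  -0.4  1.3 -0.   0.4 -0.2  0.6  0.9 -0.7
  1.1 -1.6 -0.3 -1.5 -0.2 -0.2]
tin [ 0.4821909  -0.14243801  0.028     ] [-0.05644671 -0.03807813]
tin [ 0.47727071 -0.14477445  0.028     ] [-0.06135524 -0.04043897]
dish [ 0.50114282 -0.06621293  0.02      ] [-0.03787351  0.03824011]
```

The tin is at about (-0.058, -0.039) in the slide frame. That is 177 mm short of its bay and 6 mm from the fence, so it fits the specification. I'll cradle its rear with the fingers about 26 mm apart across the lane.

The manual's scale: shifts go in shares of 50 cm and turns go in shares of 2 rad. Converting my numbers, -0.263 m / 0.5 = -0.526, 0.07 m / 0.5 = 0.14, 0.383 rad / 2 = 0.1915.

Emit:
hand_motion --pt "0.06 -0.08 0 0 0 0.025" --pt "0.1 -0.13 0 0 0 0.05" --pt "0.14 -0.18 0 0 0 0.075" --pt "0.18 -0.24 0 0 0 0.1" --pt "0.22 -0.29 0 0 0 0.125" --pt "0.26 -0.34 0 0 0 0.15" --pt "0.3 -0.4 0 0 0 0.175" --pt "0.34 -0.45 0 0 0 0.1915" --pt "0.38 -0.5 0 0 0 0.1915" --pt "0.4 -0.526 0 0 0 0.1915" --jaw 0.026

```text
refused: moves[0]: [0.06, -0.08, 0, 0, 0, 0.025] is not of type 'object' (schema: type "object"). Nothing was moved.
```

Nothing moved. I misread the format; it is a list of objects, one for each row. Resending.

Emit:
hand_motion --moves '[{"trans": [0.06,-0.08,0],"r": [0,0,0.025]},{"trans": [0.1,-0.13,0],"r": [0,0,0.05]},{"trans": [0.14,-0.18,0],"r": [0,0,0.075]},{"trans": [0.18,-0.24,0],"r": [0,0,0.1]},{"trans": [0.22,-0.29,0],"r": [0,0,0.125]},{"trans": [0.26,-0.34,0],"r": [0,0,0.15]},{"trans": [0.3,-0.4,0],"r": [0,0,0.175]},{"trans": [0.34,-0.45,0],"r": [0,0,0.1915]},{"trans": [0.38,-0.5,0],"r": [0,0,0.1915]},{"trans": [0.4,-0.526,0],"r": [0,0,0.1915]}]' --jaw 0.026

```text
t: 0.93
position: [0.3571, -0.351, 0.2308]
eef_rot: [-3.139, 0.001, -0.001]
contact_force: [-0.0, 0.0, -0.6]
width: 0.0257
gripper_force: 0.0
```

Run:
```python
from bench import env, vision, readout
import numpy as np
from scipy.spatial.transform import Rotation as R
s=readout.state();print(s["position"],s["eef_rot"],s["width"])
print(R.from_euler("xyz",s["eef_rot"]).as_matrix().T@(np.array([.416,-.142,.10])-s["position"]))
```

```text
[ 0.35708856 -0.35096835  0.23080581] [-3.13853490e+00  9.02512717e-04 -8.49621522e-04] 0.02565045854563732
[ 0.0588519  -0.20861754  0.13139126]
```

Scaled: -0.208 m / 0.5 = -0.416, -0.2 m / 0.5 = -0.4.

Emit:
hand_motion --moves '[{"trans": [0.01,-0.06,0.03]},{"trans": [0.024,-0.12,0.06]},{"trans": [0.04,-0.18,0.1]},{"trans": [0.06,-0.24,0.13]},{"trans": [0.08,-0.3,0.16]},{"trans": [0.1,-0.36,0.2]},{"trans": [0.116,-0.4,0.24]},{"trans": [0.116,-0.416,0.26]},{"trans": [0.116,-0.416,0.26]},{"trans": [0.116,-0.416,0.26]}]'

```text
t: 1.77
position: [0.4149, -0.1476, 0.1009]
eef_rot: [-3.141, 0.002, -0.004]
contact_force: [0.4, -1.3, 0.4]
width: 0.026
gripper_force: 0.0
```

Run:
```python
from bench import env, vision, readout
import numpy as np
from scipy.spatial.transform import Rotation as R
s=readout.state();print(s["position"],s["eef_rot"],s["width"])
print(R.from_euler("xyz",s["eef_rot"]).as_matrix().T@(np.array([.416,-.142,.014])-s["position"]))
```

```text
[ 0.41487447 -0.14763264  0.10087322] [-3.14128993e+00  1.90967795e-03 -3.96816194e-03] 0.02598641106092732
[ 0.00126907 -0.00561076  0.08687266]
```

Scaled: 0.086 m / 0.5 = 0.172, 0.082 m / 0.5 = 0.164.

Emit:
hand_motion --moves '[{"trans": [0,-0.004,0.04]},{"trans": [0,-0.01,0.08]},{"trans": [0,-0.01,0.12]},{"trans": [0,-0.01,0.15]},{"trans": [0,-0.01,0.164]},{"trans": [0,-0.01,0.172]},{"trans": [0,-0.01,0.172]},{"trans": [0,-0.01,0.172]}]'

```text
t: 2.43
position: [0.4158, -0.1437, 0.016]
eef_rot: [3.141, -0.001, -0.006]
contact_force: [0.2, 0.2, -0.7]
width: 0.0258
gripper_force: 0.0
```

Run:
```python
from bench import env, vision, readout
import cv2
a=vision.grab_frame("scene")["image"][185:335,185:385]
b=vision.grab_frame("top")["image"][115:340,240:380]
cv2.imwrite("pics/c2.png",cv2.hconcat([cv2.resize(a,(600,450)),cv2.resize(b,(200,321)) if 0 else cv2.copyMakeBorder(cv2.resize(b,(200,321)),0,129,0,0,0)])[:,:,::-1])
```

```text
(no output)
```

View pics/c2.png

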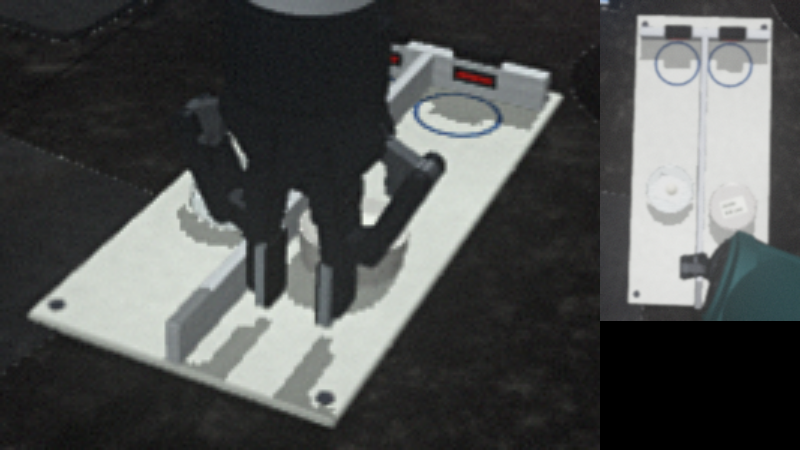

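The fingers straddle the lane behind the tin. The left one clears the fence, the linkage is well above the fence and dish, and the rings are clear. Now a gentle push.

Scaled: 0.06 m / 0.5 = 0.12, 0.006 m / 0.5 = 0.012.

Emit:
hand_motion --moves '[{"trans": [0.012,-0.002,0.002]},{"trans": [0.024,-0.004,0.004]},{"trans": [0.036,-0.004,0.004]},{"trans": [0.046,-0.004,0.004]},{"trans": [0.056,-0.004,0.004]},{"trans": [0.068,-0.004,0.004]},{"trans": [0.082,-0.004,0.004]},{"trans": [0.096,-0.004,0.004]},{"trans": [0.11,-0.004,0.004]},{"trans": [0.12,-0.004,0.004]}]'

```text
t: 3.37
position: [0.4768, -0.1413, 0.0133]
eef_rot: [3.141, -0.001, -0.005]
contact_force: [-0.6, 0.2, 1.6]
width: 0.0257
gripper_force: 0.1
```

Run:
```python
from bench import env, vision, readout
import cv2
a=vision.grab_frame("scene")["image"][185:335,185:385]
b=vision.grab_frame("top")["image"][115:340,240:380]
cv2.imwrite("pics/c3.png",cv2.hconcat([cv2.resize(a,(520,390)),cv2.copyMakeBorder(cv2.resize(b,(240,386)),0,4,0,0,0)])[:,:,::-1])
```

```text
(no output)
```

View pics/c3.png

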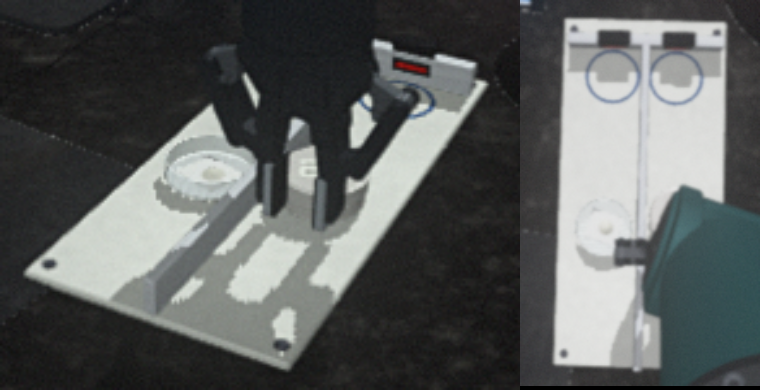

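The tin sits in the cradle between the fingers, close to the fence, and the dish is untouched. I keep pushing.

Scaled: 0.068 m / 0.5 = 0.136, 0.062 m / 0.5 = 0.124.

Emit:
hand_motion --moves '[{"trans": [0.012,0,0]},{"trans": [0.026,0,0]},{"trans": [0.04,0,0]},{"trans": [0.054,0,0]},{"trans": [0.068,0,0]},{"trans": [0.082,0,0]},{"trans": [0.096,0,0]},{"trans": [0.11,0,0]},{"trans": [0.124,0,0]},{"trans": [0.136,0,0]}]'

```text
t: 4.3
position: [0.5443, -0.1416, 0.0133]
eef_rot: [3.142, -0.0, -0.005]
contact_force: [-0.2, -1.8, -0.8]
width: 0.0259
gripper_force: 0.1
```

Emit:
hand_motion --moves '[{"trans": [0.012,0,0]},{"trans": [0.024,0,0]},{"trans": [0.036,0,0]},{"trans": [0.048,0,0]},{"trans": [0.06,0,0]},{"trans": [0.072,0,0]},{"trans": [0.084,0,0]},{"trans": [0.094,0,0]},{"trans": [0.102,0,0]},{"trans": [0.108,0,0]}]'

```text
t: 5.13
position: [0.598, -0.1419, 0.0133]
eef_rot: [3.142, -0.0, -0.005]
contact_force: [-0.1, 0.4, -0.5]
width: 0.0259
gripper_force: 0.2
```

Run:
```python
from bench import env, vision, readout
import cv2
a=vision.grab_frame("scene")["image"][185:335,185:385]
b=vision.grab_frame("top")["image"][115:340,240:380]
cv2.imwrite("pics/c4.png",cv2.hconcat([cv2.resize(a,(520,390)),cv2.copyMakeBorder(cv2.resize(b,(240,386)),0,4,0,0,0)])[:,:,::-1])
```

```text
(no output)
```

View pics/c4.png

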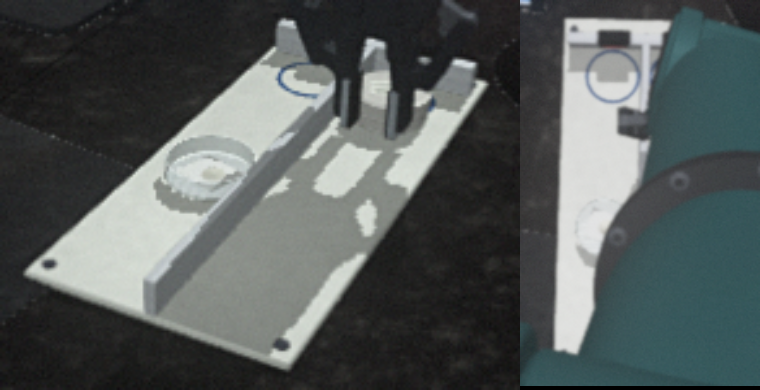

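The tin is nearly in the ring, with the fingers behind it. I creep the last part and watch the force.

Scaled: 0.018 m / 0.5 = 0.036, 0.016 m / 0.5 = 0.032.

Emit:
hand_motion --moves '[{"trans": [0.004,0,0]},{"trans": [0.01,0,0]},{"trans": [0.016,0,0]},{"trans": [0.022,0,0]},{"trans": [0.028,0,0]},{"trans": [0.032,0,0]},{"trans": [0.036,0,0]},{"trans": [0.036,0,0]}]'

```text
t: 5.9
position: [0.6161, -0.1419, 0.0133]
eef_rot: [3.142, -0.001, -0.005]
contact_force: [0.3, -0.6, 0.6]
width: 0.0261
gripper_force: 0.0
```

Emit:
hand_motion --moves '[{"trans": [0.002,0,0]},{"trans": [0.004,0,0]},{"trans": [0.006,0,0]},{"trans": [0.006,0,0]}]'

```text
t: 6.23
position: [0.6186, -0.142, 0.0133]
eef_rot: [3.142, -0.0, -0.005]
contact_force: [-0.4, 0.5, -0.8]
width: 0.0265
gripper_force: 0.1
```

Scaled: 0.002 m / 0.5 = 0.004, 0.001 m / 0.5 = 0.002.

Emit:
hand_motion --moves '[{"trans": [0.002,0,0]},{"trans": [0.004,0,0]},{"trans": [0.004,0,0]}]'

```text
t: 6.48
position: [0.6207, -0.142, 0.0133]
eef_rot: [3.142, -0.0, -0.005]
contact_force: [-0.4, 0.3, 0.9]
width: 0.0261
gripper_force: 0.1
```

Emit:
hand_motion --moves '[{"trans": [0.002,0,0]},{"trans": [0.004,0,0]},{"trans": [0.004,0,0]}]'

```text
t: 6.73
position: [0.6224, -0.142, 0.0133]
eef_rot: [-3.142, 0.0, -0.005]
contact_force: [0.3, 0.5, -1.3]
width: 0.0261
gripper_force: 0.2
```

No contact with the bar yet, but the tin should be within a few millimetres. I back off and look.

Scaled: -0.15 m / 0.5 = -0.3, -0.05 m / 0.5 = -0.1.

Emit:
hand_motion --moves '[{"trans": [-0.012,0,0]},{"trans": [-0.03,0,0]},{"trans": [-0.06,0,0]},{"trans": [-0.1,0,0]},{"trans": [-0.14,0,0]},{"trans": [-0.18,0,0]},{"trans": [-0.22,0,0]},{"trans": [-0.26,0,0]},{"trans": [-0.29,0,0]},{"trans": [-0.3,0,0]}]'

```text
t: 7.57
position: [0.4676, -0.1412, 0.0134]
eef_rot: [-3.141, 0.005, -0.007]
contact_force: [-0.9, 0.3, -0.2]
width: 0.0259
gripper_force: 0.0
```

Run:
```python
from bench import env, vision, readout
import cv2,numpy as np
fa=vision.grab_frame("scene");fb=vision.grab_frame("top");np.savez("s5",**fa);np.savez("t5",**fb)
a=fa["image"][185:285,265:385]
b=fb["image"][115:265,250:370]
cv2.imwrite("pics/c5.png",cv2.hconcat([cv2.copyMakeBorder(cv2.resize(a,(480,400),interpolation=2),0,0,0,0,0),cv2.resize(b,(320,400),interpolation=2)])[:,:,::-1])
```

```text
(no output)
```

View pics/c5.png

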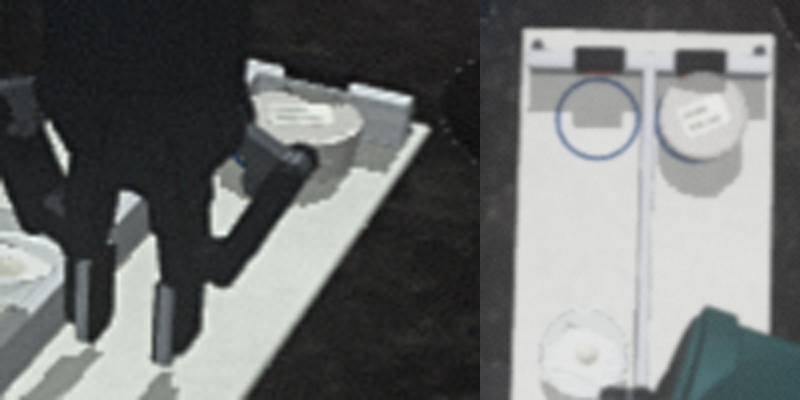

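The tin stands over the right ring, lid centre near (703,116) in the picture's right half. I compute its position and the dish's, and lift the arm clear.

Run:
```python
from h import *
T=dict(np.load("t5.npz"));p=np.load("slide.npy")
c,s=np.cos(p[2]),np.sin(p[2])
for n,uv,z in(("tin",(223.5,116),.028),("dish",(105,355),.02)):
    X=ray(T,full(uv,2.6667,(250,115)),z);d=X[:2]-p[:2];print(n,c*d[0]+s*d[1],-s*d[0]+c*d[1])
```

```text
tin 0.1192837213210753 -0.036337043299341766
dish -0.03899884559165499 0.037002315692441556
```

Tin at (0.119, -0.036): in the bay and about 3 mm from the fence. The dish hasn't moved. I lift clear and hand in.

Scaled: -0.12 m / 0.5 = -0.24, -0.11 m / 0.5 = -0.22.

Emit:
hand_motion --moves '[{"trans": [0,0,-0.04]},{"trans": [0,0,-0.09]},{"trans": [0,0,-0.14]},{"trans": [0,0,-0.19]},{"trans": [0,0,-0.22]},{"trans": [0,0,-0.24]},{"trans": [0,0,-0.24]},{"trans": [0,0,-0.24]}]'

```text
t: 8.33
position: [0.4734, -0.1412, 0.1335]
eef_rot: [3.141, -0.002, -0.005]
contact_force: [-0.1, 0.3, -0.4]
width: 0.026
gripper_force: 0.0
```

```bash
python3 -c "
from bench import env, vision, readout
print(env.job_done())"
```

```text
the job is handed in; nothing more can be done
None
```

I pushed the tin along the fence into its marked bay: the last picture put it at x ≈ 0.119 m, y ≈ -0.036 m in the slide frame (about 3 mm off the fence), with the dish within about 2 mm of where it started, and I handed the job in with the arm lifted clear at 8.3 s, though the hand-in returned no verdict.

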